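# Turn a binder divider over its rings

## Task

A small ring binder lies open on the desk, its stiff tabbed divider lying on (or standing a little up from) the pages on the robot's side of the rings. Pushing with the fingertips only, turn the divider up from under its overhanging tab and over the rings, and press it down so that it lies flat on the pages on the far side, then move clear. Do not take the divider between the fingers, do not lift, tip or shove the binder, and leave the mug, pen pot and note block where they stand.

Things in the scene. Friction and masses are not known exactly. Their poses are not given: they have to be found in the camera images.
- binder: Open ring binder, loose on the desk, 0.8 to 1.2 kg. Black covers 266 mm (its x) by 190 mm (its y), 3 mm thick. Origin: middle of the underside. y runs along the spine, +x points away from the robot, turned by up to 0.35 rad. On each side a rigid stack of white pages lies 20 to 92 mm from the spine line, 176 mm wide in y, top 32 mm above the desk.
- ring_centre (a point): Middle of the line, along the binder's y, about which the divider turns; 36 mm above the binder's underside. Axes as the binder's. Three steel rings of outer radius 28 mm stand about this line at y = -55, 0 and 55 mm; their tops are 64 mm above the desk.
- divider (a joint): Turn of the grey divider about the ring centre line: 0 = flat on the robot's (-x) side, pi/2 upright, pi = flat on the far (+x) side. Starts at 0 to 0.3 rad. It turns stiffly (1 to 1.5 N at the tab, more when fast) and stays where it is left. Rigid board 4 mm thick, 80 g, 176 mm wide, from 20 to 110 mm from the ring centre line, which lies in its mid-plane.
- tab_edge (a point): Middle of the outer edge of the divider's tab (64 mm wide, mid-width, white strip), 122 mm from the ring centre line, in the mid-plane; moves with the divider. x points from the edge to that line, y along the spine, z normal to the board (up at joint 0). The tab overhangs the pages by 30 mm; below it is free down to the cover (31 mm when flat).
- mug: White mug, radius 40 mm, 92 mm high; origin at the middle of its underside. Not to be moved.
- pen_pot: Dark round pot with pens, radius 36 mm, 85 mm high (pens to 140 mm); origin under its middle. Not to be moved.
- note_block: Block of blank notes 76 x 76 x 28 mm; origin under its middle. Not to be moved.

How it is judged:
By the outcome, as a careful person would: the job done as asked, in the order asked, and still so for the second after the job is handed in, with the robot touching nothing.
It also fails if it takes over 45 s, if anything falls off the work surface, if the arm or the gripper's body presses on something with over 40 N, if the wrist force passes 120 N, or if a joint passes its speed limit or range.

## Robot

A 6-joint arm with a two-finger parallel gripper is mounted at the origin on the work surface. World frame = base frame: x ahead of the robot, y to its left, z up, the work surface at z = 0. Lengths are in m, angles in rad, forces in N, time in s.
With the tool pointing down it reaches from about 0.375 to 0.975 m from the base axis. Payload 3.8 kg.
Tool frame: the origin (TCP) lies on the centre line of the jaws, within the pads' length; the fingertips stand 14 mm ahead of it and the grasp point (between the pads) lies 5 mm behind it; x points along the fingers, y is the direction in which the jaws open and shut, and the axes are right-handed (so a half turn about x gives the same grasp; the last joint's range is limited). The gripper opens to 85 mm and grips with 20 to 120 N. Pads are 22 mm wide; open, the fingers measure 114 mm over their backs; the gripper's body (76 mm by 85 mm) begins 54 mm behind the grasp point. The pads swing forward as they close: fully open they stand 13 mm farther back than shut.
Start: joints at [1.277, 0.264, 1.604, -0, 1.274, -0.037], TCP at [0.171, 0.653, 0.245] pointing down, gripper open.
Joint ranges: [-2.63, 2.63], [-0.94, 2.18], [0.31, 2.57], [-1.31, 4.45], [0, 2.66], [-2.55, 2.55]. Speed limits (rad/s): [2.57, 2.57, 3.14, 3.14, 3.14, 3.14].

## Interface

Orientations are given as a rotation vector (axis times angle).
In Python, from workcell import bot gives the robot as it stands.
- The arm moves only by the shell command python3 -m creep 'ROWS' [FORCE]. ROWS is JSON, a list of rows, each an object with "grip": the finger opening in cm, from 0 to 8.54; "dp": the shift along the tool's x, y, z in cm, a list of three; "rotation": the turn, a rotation vector about the tool's x, y, z in rad, a list of three. A call has 1 to 5 rows; each row is the pose to reach, as a shift and turn from the pose commanded when the call began, along the tool's axes at that moment; what a row does not reach only later rows make up. A row lasts 1/12 s, in which the tool goes at most 41.7 mm and 7.16 degrees, less where a joint would pass 70% of its speed; a pose out of reach is approached as far as the arm can. A call with a gripper value outside its range is refused whole. The fingers move at their own pace and stop on an object; FORCE is the grip in N (left out, the last holds). Time passes only in rows, so rows that repeat a pose let the fingers close. It gives the time, the measured TCP pose, the force and the opening at its end, in the units of the state.
- bot.read_state(): the state, without advancing time (a new reading comes with each control period).
- bot.read_camera(name): name is "side" or "top" or "wrist"; returns (picture, depth): 384x512x3 uint8, red, green, blue; 384x512 float32, m along the optical axis (not along the pixel's ray), 0 where there is no reading.
- bot.get_calibration(name): a dict with "fx", "fy", "cx", "cy" (pixels), "dist" ([k1, k2, p1, p2, k3] as OpenCV has them; the pictures are not rectified), "rvec" (rotation vector, rad) and "tvec" (3), from world to camera coordinates, as OpenCV has them. Camera axes: x right, y down, z forward; pixel columns grow to the right and rows downward; lengths in m; the calibration is good to about 2 mm. A picture is of the moment at which its call begins: read the wrist's pose just before it. get_calibration takes no time and is no camera call; for the wrist camera it gives the pose at the moment of the call.
- bot.finish_job(): hands the job in, once; it reports no verdict.
The state is a dict: "time": time; "q": joint angles; "joint_vel": joint speeds; "joint_torque": joint torques, N m; "tool_pos": TCP position; "tcp_rot": TCP orientation; "wrist_force": force on the tool from outside, world axes, zero at the start; "torque": the same for the moment, N m; "width": opening from 0.0 (shut) to 1.0 (fully open).
Only numpy, scipy, OpenCV 4.12 (cv2) and the standard library are available. Lean on these libraries where they do the work, as an engineer would, in place of code of your own. Each camera call takes 0.05 s, during which the arm holds its last target.

## Working session

There is one attempt and no reset: what is moved stays moved. The work goes in short steps, Python scripts to look and compute and a shell command to move; the robot and the scene stay as the last step left them, time stands still between calls to the robot, and variables do not carry over. Pictures are saved under pics/ and viewed, and the job is handed in when it is done.

```bash
mkdir -p pics; ls; cat > h.py <<'E'
from workcell import bot
import numpy as np, cv2
def cal(n):
    c=bot.get_calibration(n)
    K=np.array([[c['fx'],0,c['cx']],[0,c['fy'],c['cy']],[0,0,1]]);R=cv2.Rodrigues(np.array(c['rvec'],float))[0]
    return K,np.array(c['dist'],float),R,np.array(c['tvec'],float).ravel()
def cloud(d,C):
    K,D,R,t=C
    v,u=np.mgrid[:384,:512]
    n=cv2.undistortPoints(np.stack([u,v],-1).reshape(-1,1,2).astype(float),K,D).reshape(384,512,2)
    p=np.dstack([n*d[...,None],d])
    return (p-t)@R   # world
def ray(px,z,C):
    K,D,R,t=C
    n=cv2.undistortPoints(np.array(px,float).reshape(-1,1,2),K,D).reshape(-1,2)
    d=np.c_[n,np.ones(len(n))]@R; o=-R.T@t
    return o+d*((z-o[2])/d[:,2])[:,None]
E
python3 - <<'E'
from h import *
s=bot.read_state()
for k,v in s.items(): print(k,np.round(v,3))
for n in ['top','side']:
    p,d=bot.read_camera(n); np.savez('%s0.npz'%n,p=p,d=d)
    cv2.imwrite('pics/%s0.png'%n,p[...,::-1])
    C=cal(n);print(n,-C[2].T@C[3],C[2][2])
E
```

```text
pics
time 0.0
q [ 1.277  0.265  1.605  0.     1.274 -0.037]
joint_vel [ 0.     0.001 -0.002 -0.002 -0.001 -0.   ]
joint_torque [-0.0000e+00 -5.1509e+01 -3.6732e+01 -0.0000e+00  1.3000e-02  0.0000e+00]
tool_pos [0.171 0.652 0.244]
tcp_rot [ 0.2    1.562 -0.203]
wrist_force [-1.14  -0.482  0.346]
torque [ 0.016 -0.037 -0.064]
width 0.995
top [0.45364628 0.04488371 0.83596662] [ 0.12889878  0.0146675  -0.99154928]
side [ 0.4446462  -0.61413298  0.50241783] [ 0.13450706  0.8150986  -0.56349101]
```

View pics/top0.png

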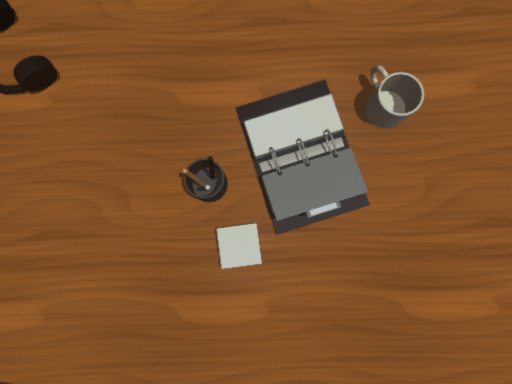

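View pics/side0.png

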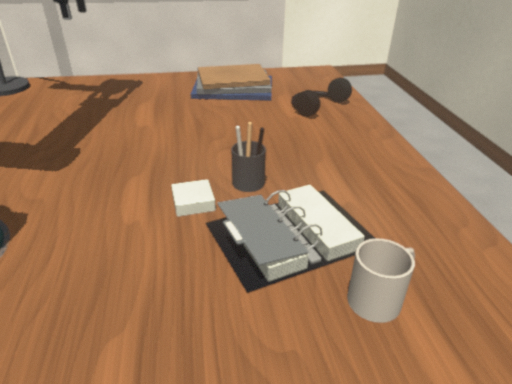

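The top view shows the binder with cover corners near (237,106), (327,82), (368,206) and (277,231). The divider is on the robot's side, with its white tab at about (323,209). The mug is at (393,100), the pen pot at (204,180) and the note block at (239,246). The side view agrees.

```bash
python3 - <<'E'
from h import *
z=np.load('top0.npz');p,d=z['p'],z['d'];C=cal('top');P=cloud(d,C)
hsv=cv2.cvtColor(p,cv2.COLOR_RGB2HSV)
# dark/grey (low sat) blob for the binder: not wood
m=((hsv[...,1]<110)|(hsv[...,2]<45)).astype(np.uint8)
m=cv2.morphologyEx(m,cv2.MORPH_OPEN,np.ones((3,3)))
n,l,st,c=cv2.connectedComponentsWithStats(m)
for i in range(1,n):
    if st[i,4]>200: print(i,st[i],np.round(c[i]), np.round(np.median(P[l==i],0),3))
i=l[185,315]; b=(l==i)
# cover
q=P[b&(P[...,2]<0.012)&(d>0)]
r=cv2.minAreaRect(q[:,:2].astype(np.float32)*1000);print(r,len(q))
bx=cv2.boxPoints(cv2.minAreaRect(np.argwhere(b)[:,::-1].astype(np.float32)));print(bx)
w=ray(bx,0.003,C);print(w)
for x in [(237,106),(327,82),(368,206),(277,231)]: print(ray([x],0.003,C).round(3))
for x in [(323,209),(315,208),(331,206),(315,185),(290,125),(320,215),(345,175),(285,205),(277,175),(306,170),(306,200),(350,200)]: print(x,P[x[1],x[0]].round(4),p[x[1],x[0]])
# white tab
t=b&(hsv[...,2]>130)&(np.mgrid[:384,:512][0]>195); print('tab',t.sum(),P[t].mean(0),P[t].min(0),P[t].max(0))
E
```

```text
1 [  0   0  15  31 353] [ 6. 15.] [0.904 0.529 0.034]
2 [   0   56   57   38 1285] [32. 75.] [0.774 0.465 0.053]
3 [ 366   65   58   63 2546] [393.  98.] [ 0.713 -0.214  0.051]
4 [  237    81   132   153 12854] [302. 157.] [ 0.607 -0.039  0.033]
5 [ 184  159   43   42 1275] [206. 180.] [0.567 0.144 0.028]
6 [ 216  223   46   46 1771] [238. 246.] [0.443 0.086 0.029]
((616.2608642578125, -43.37294006347656), (264.6628112792969, 196.43626403808594), 16.00188446044922) 4026
[[235.60895 107.60715]
 [331.5544   77.22443]
 [371.6314  203.78339]
 [275.68594 234.1661 ]]
[[ 0.71615551  0.08646107  0.003     ]
 [ 0.77228712 -0.10782188  0.003     ]
 [ 0.51553807 -0.17219488  0.003     ]
 [ 0.46199157  0.01471607  0.003     ]]
[[0.719 0.084 0.003]]
[[ 0.763 -0.098  0.003]]
[[ 0.511 -0.165  0.003]]
[[0.468 0.012 0.003]]
(323, 209) [ 0.5049 -0.0716  0.0493] [191 195 198]
(315, 208) [ 0.5071 -0.057   0.0499] [143 146 145]
(331, 206) [ 0.5099 -0.0862  0.0507] [190 196 199]
(315, 185) [ 0.5503 -0.0599  0.0433] [110 112 108]
(290, 125) [ 0.6693 -0.0188  0.0315] [191 197 189]
(320, 215) [ 0.4964 -0.0718  0.0051] [61 56 55]
(345, 175) [ 0.567  -0.1156  0.0461] [111 113 108]
(285, 205) [ 0.5144 -0.0027  0.0466] [113 115 109]
(277, 175) [0.5717 0.0098 0.04  ] [106 107 102]
(306, 170) [ 0.5795 -0.0447  0.0405] [110 112 107]
(306, 200) [ 0.5225 -0.0416  0.0471] [113 115 110]
(350, 200) [ 0.5241 -0.1316  0.0014] [62 56 55]
tab 183 [ 0.50562927 -0.07074715  0.05377473] [ 0.45364628 -0.09714423  0.04580512] [0.5174883  0.04488371 0.83596662]
```

```bash
cat >> h.py <<'E'
from scipy.spatial.transform import Rotation as Ro
RC=np.array([0.6155,-0.0425,0.036]); YAW=0.279
BX=np.array([np.cos(YAW),np.sin(YAW),0]);BY=np.array([-np.sin(YAW),np.cos(YAW),0]);Z=np.array([0,0,1.])
def where():
    s=bot.read_state();R=Ro.from_rotvec(s['tcp_rot']).as_matrix();x=R[:,0]
    p=np.array(s['tool_pos']);t=p+.014*x-RC
    print('t%.2f u(tip) %.1f y %.1f z %.1f mm | pitch %.1f yaw %.3f | F b-frame %s w %.2f q %s'%(s['time'],-1000*t@BX,1000*t@BY,1000*(t[2]+RC[2]),np.degrees(np.arcsin(-x[2])),np.arctan2(-R[0,1],R[1,1])if R[1,1]>0 else np.arctan2(R[0,1],-R[1,1]),np.round([np.dot(s['wrist_force'],a) for a in(BX,BY,Z)],1),s['width'],np.round(s['q'],2)))
    return s,R,p
def go(*pts):
    """pts: (u,y,z mm of the fingertip, pitch deg[, yaw offset])"""
    s,R,p=where()
    for a in pts:
        u,y,z,pi=a[:4];yo=a[4] if len(a)>4 else 0
        h=Ro.from_rotvec([0,0,YAW+yo]).as_matrix();P=np.radians(pi)
        x=h@[np.cos(P),0,-np.sin(P)];best=None
        for sg in(1,-1):
            yy=sg*h[:,1];T=np.c_[x,yy,np.cross(x,yy)];rv=Ro.from_matrix(R.T@T).as_rotvec()
            if best is None or np.linalg.norm(rv)<np.linalg.norm(best): best=rv
        tip=RC-BX*u/1000+BY*y/1000;tip[2]=z/1000
        dp=R.T@(tip-.014*x-p)*100
        print(a,'dp',dp.round(2),'rot',best.round(3))
E
python3 -c "
from h import *
go((190,0,230,85),(190,0,200,40))"
```

```text
t0.10 u(tip) 235.7 y 790.2 z 230.1 mm | pitch 89.9 yaw -0.257 | F b-frame [-0.5  0.   0.1] w 1.00 q [ 1.28  0.26  1.61  0.    1.27 -0.04]
(190, 0, 230, 85) dp [  0.14 -65.67  44.17] rot [-0.535 -0.086  0.025]
(190, 0, 200, 40) dp [  3.64 -66.15  43.36] rot [-0.5   -0.852  0.236]
```

```bash
for i in 1; do python3 -m creep '[{"grip":0,"dp":[0,-16,15],"rotation":[-0.2,0,0]},{"grip":0,"dp":[0,-16,15],"rotation":[-0.2,0,0]},{"grip":0,"dp":[0,-20,15],"rotation":[-0.25,0,0]},{"grip":0,"dp":[0,-20,15],"rotation":[-0.4,0,0]},{"grip":0,"dp":[0,-22,16],"rotation":[-0.535,0,0]}]' 40; done; python3 -c "
from h import *
go((190,0,230,85),(190,0,200,40))"
```

```text
time: 0.52
tool_pos: [0.251, 0.459, 0.2444]
tcp_rot: [-0.197, 1.562, 0.195]
wrist_force: [0.7, -0.7, 1.0]
width: 0.297
t0.52 u(tip) 212.3 y 582.5 z 230.4 mm | pitch 89.9 yaw 0.250 | F b-frame [ 0.5 -0.9  1. ] w 0.30 q [ 1.02 -0.02  1.93 -0.    1.24 -0.8 ]
(190, 0, 230, 85) dp [  0.11 -58.16   3.81] rot [-0.029 -0.088  0.002]
(190, 0, 200, 40) dp [  3.6  -58.19   2.86] rot [-0.027 -0.873  0.014]
```

```bash
python3 -c "
import h"; ls
```

```text
h.py
pics
side0.npz
top0.npz
```

```bash
python3 -m creep '[{"grip":0,"dp":[0,-4,1],"rotation":[0,0,0]},{"grip":0,"dp":[0,-8,1],"rotation":[0,0,0]},{"grip":0,"dp":[0,-12,1],"rotation":[0,0,0]},{"grip":0,"dp":[0,-16,2],"rotation":[0,0,0]},{"grip":0,"dp":[0,-20,2],"rotation":[0,0,0]}]';  python3 -m creep '[{"grip":0,"dp":[0,-4,0],"rotation":[0,0,0]},{"grip":0,"dp":[0,-8,0],"rotation":[0,0,0]},{"grip":0,"dp":[0,-12,0],"rotation":[0,-0.1,0]},{"grip":0,"dp":[0,-16,1],"rotation":[0,-0.2,0]},{"grip":0,"dp":[0,-20,1],"rotation":[0,-0.3,0]}]';  python3 -c "
from h import *
go((190,0,230,85),(190,0,200,40))"
```

```text
time: 0.93
tool_pos: [0.3191, 0.27, 0.2451]
tcp_rot: [-0.191, 1.561, 0.191]
wrist_force: [1.4, 0.2, 0.6]
width: -0.001
time: 1.35
tool_pos: [0.3776, 0.0788, 0.2459]
tcp_rot: [-0.157, 1.258, 0.21]
wrist_force: [0.8, -0.4, -0.3]
width: -0.002
t1.35 u(tip) 191.1 y 181.9 z 232.6 mm | pitch 72.5 yaw 0.245 | F b-frame [ 0.7 -0.6 -0.3] w -0.00 q [ 0.11 -0.55  2.34  0.05  1.05 -1.73]
(190, 0, 230, 85) dp [  0.54 -18.18   0.91] rot [-0.033  0.219  0.009]
(190, 0, 200, 40) dp [  3.59 -18.21  -1.05] rot [-0.027 -0.567  0.021]
```

```bash
python3 -m creep '[{"grip":0,"dp":[0,-4,0],"rotation":[0,-0.1,0]},{"grip":0,"dp":[0,-8,0],"rotation":[-0.03,-0.2,0]},{"grip":0,"dp":[1,-12,0],"rotation":[-0.03,-0.3,0.02]},{"grip":0,"dp":[2,-16,0],"rotation":[-0.03,-0.4,0.02]},{"grip":0,"dp":[3,-18.2,-0.5],"rotation":[-0.03,-0.5,0.02]}]';  python3 -c "
from h import *
go((190,0,130,40),(150,0,60,35),(135,0,30,35))"
```

```text
time: 1.77
tool_pos: [0.4192, -0.0278, 0.2371]
tcp_rot: [-0.11, 0.878, 0.213]
wrist_force: [0.4, 1.2, -0.3]
width: 0.002
t1.77 u(tip) 175.7 y 67.7 z 226.3 mm | pitch 50.6 yaw 0.232 | F b-frame [ 0.7  1.1 -0.3] w 0.00 q [-0.45 -0.68  2.52  0.58  0.81 -2.55]
(190, 0, 130, 40) dp [ 6.81 -6.81 -7.26] rot [-0.028 -0.185  0.039]
(150, 0, 60, 35) dp [14.78 -6.56 -8.73] rot [-0.026 -0.272  0.04 ]
(135, 0, 30, 35) dp [18.05 -6.47 -9.48] rot [-0.026 -0.272  0.04 ]
```

```bash
R='hi'; python3 -m creep '[{"grip":0,"dp":[0,-1,0],"rotation":[0.12,0,0]},{"grip":0,"dp":[0,-2,0],"rotation":[0.24,0,0]},{"grip":0,"dp":[0,-3,0],"rotation":[0.36,0,0]},{"grip":0,"dp":[0,-4,0],"rotation":[0.48,0,0]},{"grip":0,"dp":[0,-6,0],"rotation":[0.6,0,0]}]' | tail -0
python3 -m creep '[{"grip":0,"dp":[0,0,0],"rotation":[0.12,0,0]},{"grip":0,"dp":[0,0,0],"rotation":[0.24,0,0]},{"grip":0,"dp":[0,0,0],"rotation":[0.36,0,0]},{"grip":0,"dp":[0,0,0],"rotation":[0.48,0,0]},{"grip":0,"dp":[0,0,0],"rotation":[0.6,0,0]}]' | tail -0
python3 -m creep '[{"grip":0,"dp":[0,0,0],"rotation":[0.12,0,0]},{"grip":0,"dp":[0,0,0],"rotation":[0.24,0,0]},{"grip":0,"dp":[0,0,0],"rotation":[0.36,0,0]},{"grip":0,"dp":[0,0,0],"rotation":[0.48,0,0]},{"grip":0,"dp":[0,0,0],"rotation":[0.6,0,0]}]' | tail -0
python3 -c "
from h import *
go((190,0,200,50))"
```

```text
t3.02 u(tip) 177.7 y 11.6 z 225.8 mm | pitch 50.9 yaw 1.521 | F b-frame [-0.3  0.1 -0.8] w -0.00 q [-0.62 -0.56  2.47  0.67  0.86 -0.98]
(190, 0, 200, 50) dp [ 1.26 -2.22  1.79] rot [ 1.314  0.033 -0.015]Exception ignored on flushing sys.stdout:
BrokenPipeError: [Errno 32] Broken pipe
Exception ignored on flushing sys.stdout:
BrokenPipeError: [Errno 32] Broken pipe
Exception ignored on flushing sys.stdout:
BrokenPipeError: [Errno 32] Broken pipe
```

```bash
python3 -m creep '[{"grip":0,"dp":[0,0,0],"rotation":[0.12,0,0]},{"grip":0,"dp":[0,-1,1],"rotation":[0.24,0,0]},{"grip":0,"dp":[1,-1,1],"rotation":[0.36,0,0]},{"grip":0,"dp":[1,-2,2],"rotation":[0.48,0,0]},{"grip":0,"dp":[1,-2,2],"rotation":[0.6,0,0]}]' >/dev/null
python3 -m creep '[{"grip":0,"dp":[0,0,0],"rotation":[0.12,0,0]},{"grip":0,"dp":[0,0,0],"rotation":[0.24,0,0]},{"grip":0,"dp":[0,0,0],"rotation":[0.36,0,0]},{"grip":0,"dp":[0,0,0],"rotation":[0.48,0,0]},{"grip":0,"dp":[0,0,0],"rotation":[0.6,0,0]}]' >/dev/null
python3 -c "
from h import *
go((190,0,130,40),(150,0,60,35),(135,0,30,35))"
```

```text
t3.85 u(tip) 190.6 y -3.2 z 203.1 mm | pitch 50.9 yaw 0.349 | F b-frame [ 0.1 -0.9 -0.2] w -0.00 q [-0.69 -0.53  2.5   0.73  0.86  0.1 ]
(190, 0, 130, 40) dp [ 5.72 -0.99  4.75] rot [ 0.116  0.192 -0.019]
(150, 0, 60, 35) dp [13.7  -1.39  6.14] rot [ 0.117  0.279 -0.014]
(135, 0, 30, 35) dp [16.98 -1.57  6.85] rot [ 0.117  0.279 -0.014]
```

```bash
python3 -m creep '[{"grip":0,"dp":[2,0,1],"rotation":[0.06,0,0]},{"grip":0,"dp":[4,-0.5,2],"rotation":[0.12,0,0]},{"grip":0,"dp":[6,-1,4],"rotation":[0.12,0.1,0]},{"grip":0,"dp":[7,-1,5],"rotation":[0.12,0.15,0]},{"grip":0,"dp":[7,-1,5],"rotation":[0.12,0.19,0]}]' >/dev/null
python3 -c "
from h import *
go((160,0,80,40),(150,0,60,35),(135,0,30,35))
p,d=bot.read_camera('side'); cv2.imwrite('pics/s1.png',p[...,::-1])"
```

```text
t4.27 u(tip) 164.7 y -30.4 z 131.6 mm | pitch 41.0 yaw 0.290 | F b-frame [-0.   0.4 -1.1] w 0.00 q [-0.82 -0.25  2.57  1.22  0.8  -0.43]
(160, 0, 80, 40) dp [ 3.77 -3.04  3.59] rot [0.006 0.018 0.009]
(150, 0, 60, 35) dp [ 5.85 -3.03  4.56] rot [0.006 0.105 0.01 ]
(135, 0, 30, 35) dp [ 8.95 -3.01  5.84] rot [0.006 0.105 0.01 ]
```

View pics/s1.png

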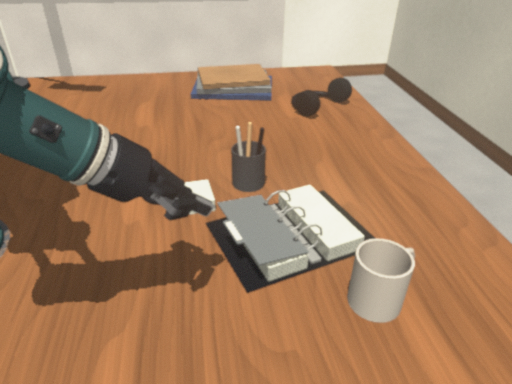

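The tab is clear, but the elbow joint (q3) sits at its 2.57 limit here, with the tip 30 mm off line. I'll identify the arm's kinematics from the logged states and pick a heading it can reach.

```bash
cat > kin.py <<'E'
import numpy as np
from scipy.optimize import least_squares
from scipy.spatial.transform import Rotation as Ro
def fk(q,k):
    a1,h,L2,o,L3,L6=k
    R=Ro.from_euler('z',q[0]);p=R.apply([a1,0,h])
    R=R*Ro.from_euler('y',q[1]);p=p+R.apply([0,0,L2])
    R=R*Ro.from_euler('y',q[2]);p=p+R.apply([o,0,L3])
    R=R*Ro.from_euler('z',q[3])*Ro.from_euler('y',q[4]);p=p+R.apply([0,0,L6])
    R=R*Ro.from_euler('z',q[5])
    return p,R.as_matrix()[:,2],R
LO=np.array([-2.63,-.94,.31,-1.31,0,-2.55]);HI=np.array([2.63,2.18,2.57,4.45,2.66,2.55])
E
python3 - <<'E'
from kin import *
from h import bot
s=bot.read_state()
D=[([1.277,.265,1.605,0,1.274,-.037],[.171,.652,.2445]),([1.02,-.02,1.93,0,1.24,-.8],[.251,.459,.2444]),([.11,-.55,2.34,.05,1.05,-1.73],[.3776,.0788,.2459]),([-.45,-.68,2.52,.58,.81,-2.55],[.4192,-.0278,.2371]),(s['q'],s['tool_pos'])]
f=lambda k:np.concatenate([fk(q,k)[0]-p for q,p in D]+[(np.array(k)-[0,.3,.4,0,.4,.25])*1e-3])
r=least_squares(f,[0,.3,.4,0,.4,.25]);print(r.x.round(4),np.round(f(r.x)*1000,1))
R=Ro.from_rotvec(s['tcp_rot']).as_matrix();p,x,Rf=fk(s['q'],r.x);print(R[:,0],x);print((Rf.as_matrix().T@R).round(2))
np.save('k.npy',r.x)
E
```

```text
[-0.029   0.2688  0.5397 -0.002   0.5936  0.3742] [ 25.7  -1.9  -2.1  19.8 -18.1  -5.9  -1.7 -21.   -1.1  -0.9  -9.3   8.2
   1.9   1.6   0.9  -0.   -0.    0.1  -0.    0.2   0.1]
[ 0.72356672  0.21459546 -0.65604877] [ 0.72356672  0.21459546 -0.65604877]
[[ 0. -1.  0.]
 [ 0. -0. -1.]
 [ 1.  0. -0.]]
```

```bash
cat > kin.py <<'E'
import numpy as np
from scipy.optimize import least_squares
from scipy.spatial.transform import Rotation as Ro
def fk(q,k):
    a1,h,L2,o,L3,L6,b=k
    R=Ro.from_euler('z',q[0]);p=R.apply([a1,b,h])
    R=R*Ro.from_euler('y',q[1]);p=p+R.apply([0,0,L2])
    R=R*Ro.from_euler('y',q[2]);p=p+R.apply([o,0,L3])
    R=R*Ro.from_euler('z',q[3])*Ro.from_euler('y',q[4]);p=p+R.apply([0,0,L6])
    R=R*Ro.from_euler('z',q[5])
    return p,R.as_matrix()@np.array([[0.,-1,0],[0,0,-1],[1,0,0]])
LO=np.array([-2.63,-.94,.31,-1.31,0,-2.55]);HI=np.array([2.63,2.18,2.57,4.45,2.66,2.55])
E
python3 - <<'E'
from kin import *
from h import bot
s=bot.read_state()
D=[([1.277,.265,1.605,0,1.274,-.037],[.171,.652,.2445]),([1.02,-.02,1.93,0,1.24,-.8],[.251,.459,.2444]),([.11,-.55,2.34,.05,1.05,-1.73],[.3776,.0788,.2459]),([-.45,-.68,2.52,.58,.81,-2.55],[.4192,-.0278,.2371]),(s['q'],s['tool_pos'])]
k0=[0,.3,.4,0,.4,.25,0]
f=lambda k:np.concatenate([fk(q,k)[0]-p for q,p in D]+[(np.array(k)-k0)*1e-3])
r=least_squares(f,k0);print(r.x.round(4),np.round(f(r.x)*1000,1))
k=r.x;np.save('k.npy',k)
E
cat >> kin.py <<'E'
def ik(p,T,q0,k):
    def f(q):
        a,R=fk(q,k);return np.r_[(a-p)*10,Ro.from_matrix(R.T@T).as_rotvec()]
    best=None
    for j in range(12):
        q=np.clip(q0+np.random.default_rng(j).normal(0,.6 if j else 0,6),LO+.01,HI-.01)
        r=least_squares(f,q,bounds=(LO,HI))
        if best is None or r.cost<best.cost-1e-9:best=r
        if best.cost<1e-8:break
    return best.x,best.cost
def tool(u,y,z,pi,yo,roll,RC,YAW,flip):
    h=Ro.from_rotvec([0,0,YAW+yo]).as_matrix();P=np.radians(pi);x=h@[np.cos(P),0,-np.sin(P)]
    yy=flip*h[:,1];T=np.c_[x,yy,np.cross(x,yy)]@Ro.from_euler('x',roll).as_matrix()
    c,s=np.cos(YAW),np.sin(YAW)
    tip=RC-np.array([c,s,0])*u/1000+np.array([-s,c,0])*y/1000;tip[2]=z/1000
    return tip-.014*x,T
E
python3 - <<'E'
from kin import *
from h import bot,RC,YAW
k=np.load('k.npy');q0=bot.read_state()['q']
for pi in(20,30,40):
  for yo in(0,.4,.8,1.2,1.57,-.4,-.8,-1.2,-1.57):
    for fl in(1,-1):
      p,T=tool(115,0,40,pi,yo,0,RC,YAW,fl);q,c=ik(p,T,q0,k)
      if c<1e-4: print(pi,yo,fl,'%.1e'%c,q.round(2))
E
```

```text
[0.0033 0.2471 0.5141 0.0017 0.5637 0.3313 0.0253] [ 0.4  1.8 -0.2  0.3 -1.6 -3.7 -1.3  2.6 -0.6  0.  -0.6  4.  -0.9 -0.9
  0.5  0.  -0.1  0.1  0.   0.2  0.1  0. ]
20 0.4 1 2.1e-30 [-0.9   0.47  2.42  1.47  1.24  1.83]
20 0.4 -1 2.3e-19 [-0.9   0.47  2.42  1.47  1.24 -1.31]
20 0.8 1 1.6e-26 [-0.85  0.58  2.16  1.11  1.38  1.95]
20 0.8 -1 3.4e-30 [-0.85  0.58  2.16  1.11  1.38 -1.19]
20 1.2 1 2.3e-20 [-0.74  0.69  1.91  0.85  1.57  1.99]
20 1.2 -1 3.5e-20 [-0.74  0.69  1.91  0.85  1.57 -1.15]
20 1.57 1 6.2e-20 [-0.61  0.79  1.7   0.64  1.74  1.97]
20 1.57 -1 4.5e-30 [-0.61  0.79  1.7   0.64  1.74 -1.18]
20 -1.57 1 3.7e-23 [ 0.47  0.56  2.21 -1.27  1.31  1.19]
30 0.4 1 2.6e-25 [-0.83  0.32  2.43  1.41  1.07  2.02]
30 0.4 -1 6.5e-31 [-0.83  0.32  2.43  1.41  1.07 -1.13]
30 0.8 1 8.9e-22 [-0.8   0.45  2.19  1.05  1.25  2.07]
30 0.8 -1 2.5e-30 [-0.8   0.45  2.19  1.05  1.25 -1.07]
30 1.2 1 3.2e-19 [-0.7   0.58  1.96  0.8   1.44  2.06]
30 1.2 -1 1.6e-21 [-0.7   0.58  1.96  0.8   1.44 -1.08]
30 1.57 1 1.4e-22 [-0.59  0.68  1.76  0.6   1.61  2.  ]
30 1.57 -1 5.6e-32 [-0.59  0.68  1.76  0.6   1.61 -1.14]
30 -1.57 1 1.5e-30 [ 0.41  0.43  2.24 -1.2   1.17  1.06]
40 0.4 1 6.8e-27 [-0.74  0.2   2.42  1.29  0.91  2.25]
40 0.4 -1 1.8e-23 [-0.74  0.2   2.42  1.29  0.91 -0.9 ]
40 0.8 1 9.6e-31 [-0.73  0.34  2.21  0.97  1.12  2.21]
40 0.8 -1 1.9e-28 [-0.73  0.34  2.21  0.97  1.12 -0.93]
40 1.2 1 7.6e-30 [-0.66  0.47  2.    0.73  1.32  2.14]
40 1.2 -1 9.2e-23 [-0.66  0.47  2.    0.73  1.32 -1.  ]
40 1.57 1 3.7e-27 [-0.56  0.58  1.82  0.54  1.48  2.05]
40 1.57 -1 1.0e-21 [-0.56  0.58  1.82  0.54  1.48 -1.1 ]
40 -1.57 1 6.0e-24 [ 0.34  0.31  2.25 -1.1   1.03  0.89]
```

```bash
cat > chk.py <<'E'
from kin import *
import h
def chk(*pts):
    k=np.load('k.npy');q=np.array(h.bot.read_state()['q'])
    for a in pts:
        p,T=tool(*a[:4],a[4] if len(a)>4 else 0,0,h.RC,h.YAW,-1);q2,c=ik(p,T,q,k);print(a,'%.0e'%c,q2.round(2),'dq',np.abs(q2-q).max().round(2));q=q2
E
python3 - <<'E'
from chk import *
P=[(175,-10,100,30,.4),(160,-10,40,30,.4),(150,-10,22,30,.4),(117,0,22,30,.4)]
chk(*P);h.go(*P)
th=lambda t,p,r=110:None
# push path preview
import math
L=[]
for t,p,yo in [(10,30,.4),(30,30,.4),(60,35,.4),(90,45,.4),(120,60,.3),(150,75,.2),(180,88,0)]:
    r=108;a=math.radians(t);P_=math.radians(p);cu=r*math.cos(a)+2*math.sin(a);cz=36+r*math.sin(a)-2*math.cos(a)
    L.append((round(cu+11*math.sin(P_)),0,round(cz-11*math.cos(P_)),p,yo))
chk(*L)
E
```

```text
(175, -10, 100, 30, 0.4) 3e-27 [-0.99  0.13  2.47  1.2   1.18 -0.98] dq 0.54
(160, -10, 40, 30, 0.4) 9e-29 [-0.96  0.31  2.46  1.3   1.11 -1.15] dq 0.18
(150, -10, 22, 30, 0.4) 2e-28 [-0.93  0.36  2.44  1.35  1.09 -1.19] dq 0.06
(117, 0, 22, 30, 0.4) 6e-22 [-0.84  0.37  2.43  1.43  1.06 -1.18] dq 0.09
t4.32 u(tip) 165.4 y -32.8 z 129.9 mm | pitch 41.0 yaw 0.288 | F b-frame [-1.  -2.1 -1.9] w -0.00 q [-0.82 -0.24  2.57  1.22  0.8  -0.44]
(175, -10, 100, 30, 0.4) dp [ 1.35 -1.82  3.08] rot [-0.228  0.189 -0.319]
(160, -10, 40, 30, 0.4) dp [ 6.41 -1.8   6.62] rot [-0.228  0.189 -0.319]
(150, -10, 22, 30, 0.4) dp [ 8.35 -1.79  7.33] rot [-0.228  0.189 -0.319]
(117, 0, 22, 30, 0.4) dp [10.85 -2.76  5.16] rot [-0.228  0.189 -0.319]
(112, 0, 43, 30, 0.4) 1e-30 [-0.83  0.31  2.43  1.41  1.07 -1.11] dq 0.67
(100, 0, 79, 30, 0.4) 7e-18 [-0.8   0.22  2.42  1.38  1.07 -1.  ] dq 0.11
(62, 0, 120, 35, 0.4) 1e-20 [-0.68  0.11  2.36  1.3   0.98 -0.74] dq 0.26
(10, 0, 136, 45, 0.4) 7e-30 [-0.5   0.08  2.23  1.09  0.83 -0.38] dq 0.36
(-43, 0, 125, 60, 0.3) 2e-21 [-0.29  0.13  2.07  0.64  0.69  0.25] dq 0.63
(-82, 0, 89, 75, 0.2) 2e-20 [-0.14  0.29  1.87  0.22  0.77  0.81] dq 0.56
(-97, 0, 38, 88, 0) 2e-21 [-0.06  0.47  1.71  0.01  0.93  1.22] dq 0.41
```

```bash
python3 -m creep '[{"grip":0,"dp":[0,-0.5,1],"rotation":[-0.06,0.05,-0.08]},{"grip":0,"dp":[0.5,-1,1.5],"rotation":[-0.11,0.09,-0.16]},{"grip":0,"dp":[1,-1.8,3],"rotation":[-0.17,0.14,-0.24]},{"grip":0,"dp":[1.3,-1.8,3],"rotation":[-0.23,0.19,-0.32]},{"grip":0,"dp":[1.3,-1.8,3],"rotation":[-0.23,0.19,-0.32]}]' >/dev/null
python3 -c "
from h import *
go((165,-10,60,30,.4),(155,-10,22,30,.4))"
```

```text
t4.73 u(tip) 175.4 y -9.0 z 99.9 mm | pitch 30.1 yaw 0.682 | F b-frame [ 0.2 -0.  -0.2] w -0.00 q [-1.    0.14  2.46  1.19  1.18 -0.97]
(165, -10, 60, 30, 0.4) dp [2.79 0.54 2.99] rot [-0.008  0.002  0.008]
(155, -10, 22, 30, 0.4) dp [5.49 0.97 5.81] rot [-0.008  0.002  0.008]
```

```bash
python3 -m creep '[{"grip":0,"dp":[1.4,0.3,1.5],"rotation":[0,0,0]},{"grip":0,"dp":[2.8,0.5,3],"rotation":[0,0,0]},{"grip":0,"dp":[4,0.7,4.4],"rotation":[0,0,0]},{"grip":0,"dp":[5.4,1,5.8],"rotation":[0,0,0]},{"grip":0,"dp":[5.4,1,5.8],"rotation":[0,0,0]}]' >/dev/null
python3 - <<'E'
from h import *
go((135,-5,22,30,.4),(117,0,22,30,.4))
for n in('side','top'):
    p,d=bot.read_camera(n); q=p[130:290,190:350] if n=='side' else p[100:260,220:380]
    cv2.imwrite('pics/%s2.png'%n,cv2.resize(q[...,::-1],(560,560)))
E
```

```text
t5.15 u(tip) 154.8 y -8.9 z 24.2 mm | pitch 30.3 yaw 0.681 | F b-frame [-0.2  0.4  0.1] w -0.00 q [-0.94  0.35  2.44  1.32  1.1  -1.17]
(135, -5, 22, 30, 0.4) dp [ 1.82  0.42 -0.8 ] rot [-0.005  0.005  0.005]
(117, 0, 22, 30, 0.4) dp [ 3.41  0.66 -1.74] rot [-0.005  0.005  0.005]
```

View pics/side2.png

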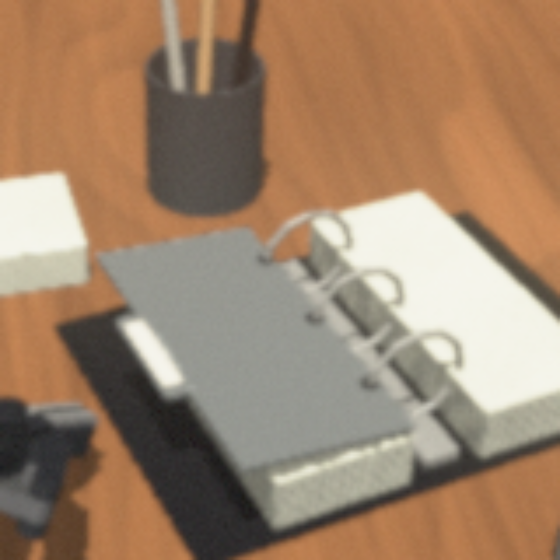

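View pics/top2.png

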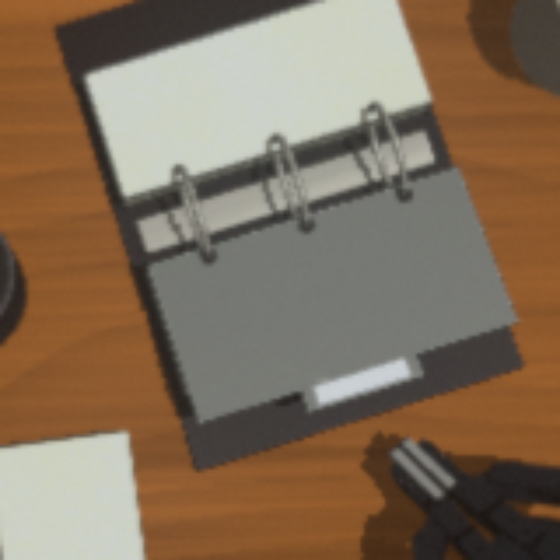

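The fingertips are at about pixel (334,227) in the top view, in front of and to the right of the tab at (323,209). The side view confirms they are low and clear of the cover. Next I insert them under the tab.

```bash
python3 -m creep '[{"grip":0,"dp":[0.9,0.2,-0.4],"rotation":[0,0,0]},{"grip":0,"dp":[1.8,0.4,-0.8],"rotation":[0,0,0]},{"grip":0,"dp":[2.6,0.5,-1.2],"rotation":[0,0,0]},{"grip":0,"dp":[3.4,0.7,-1.7],"rotation":[0,0,0]},{"grip":0,"dp":[3.4,0.7,-1.7],"rotation":[0,0,0]}]' >/dev/null
python3 - <<'E'
from h import *
go((115,0,32,30,.4),(112,0,43,30,.4))
for n in('side','top'):
    p,d=bot.read_camera(n); q=p[130:290,190:350] if n=='side' else p[100:260,220:380]
    cv2.imwrite('pics/%s3.png'%n,cv2.resize(q[...,::-1],(400,400)))
E
```

```text
t5.67 u(tip) 115.6 y -1.9 z 25.1 mm | pitch 30.1 yaw 0.683 | F b-frame [-0.3 -0.5  0.1] w 0.00 q [-0.84  0.36  2.42  1.41  1.07 -1.16]
(115, 0, 32, 30, 0.4) dp [-0.23 -0.16 -0.67] rot [0.002 0.001 0.003]
(112, 0, 43, 30, 0.4) dp [-0.54 -0.04 -1.76] rot [0.002 0.001 0.003]
```

View pics/side3.png

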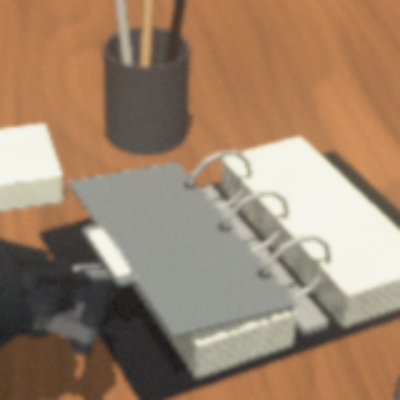

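View pics/top3.png

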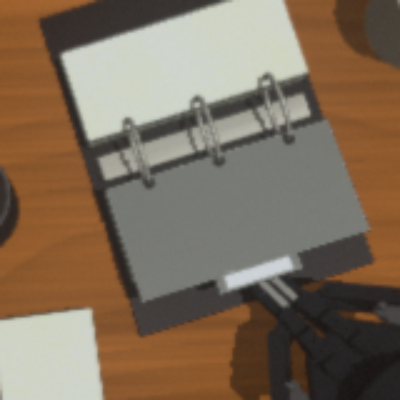

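Both views show the tips under the tab, centred and touching nothing. I start the lift.

```bash
python3 -m creep '[{"grip":0,"dp":[-0.1,0,-0.4],"rotation":[0,0,0]},{"grip":0,"dp":[-0.2,0,-0.8],"rotation":[0,0,0]},{"grip":0,"dp":[-0.3,0,-1.2],"rotation":[0,0,0]},{"grip":0,"dp":[-0.4,0,-1.5],"rotation":[0,0,0]},{"grip":0,"dp":[-0.5,0,-1.8],"rotation":[0,0,0]}]'
python3 - <<'E'
from h import *
go((110,0,55,30,.4),(105,0,70,30,.4))
E
```

```text
time: 6.18
tool_pos: [0.4978, -0.0815, 0.0489]
tcp_rot: [2.713, 0.962, -0.731]
wrist_force: [-1.4, -1.4, -0.7]
width: -0.003
t6.18 u(tip) 112.8 y -0.3 z 41.9 mm | pitch 30.1 yaw 0.681 | F b-frame [-1.7 -0.9 -0.7] w -0.00 q [-0.83  0.32  2.42  1.4   1.07 -1.11]
(110, 0, 55, 30, 0.4) dp [-0.43  0.08 -1.26] rot [-0.001  0.002  0.003]
(105, 0, 70, 30, 0.4) dp [-0.78  0.27 -2.79] rot [-0.001  0.002  0.003]
```

```bash
python3 -m creep '[{"grip":0,"dp":[-0.15,0,-0.5],"rotation":[0,0,0]},{"grip":0,"dp":[-0.3,0,-1],"rotation":[0,0,0]},{"grip":0,"dp":[-0.5,0.1,-1.5],"rotation":[0,0,0]},{"grip":0,"dp":[-0.6,0.1,-2],"rotation":[0,0,0]},{"grip":0,"dp":[-0.75,0.2,-2.4],"rotation":[0,0,0]}]' >/dev/null
cat > pl.py <<'E'
from h import *
import math,sys
def pt(t,p,yo,r=108):
    a=math.radians(t);P=math.radians(p);cu=r*math.cos(a)+2*math.sin(a);cz=36+r*math.sin(a)-2*math.cos(a)
    return (round(cu+11*math.sin(P)*math.cos(yo),1),0,round(cz-11*math.cos(P),1),p,yo)
E
python3 - <<'E'
from pl import *
go(*[pt(*a) for a in [(25,30,.4),(35,30,.4),(45,30,.4),(60,35,.4)]])
p,d=bot.read_camera('side'); cv2.imwrite('pics/s4.png',p[80:320,120:440,::-1].repeat(2,0).repeat(2,1))
E
```

```text
t6.60 u(tip) 106.5 y 0.6 z 66.8 mm | pitch 30.1 yaw 0.682 | F b-frame [-0.2  1.  -1. ] w -0.00 q [-0.82  0.25  2.42  1.38  1.08 -1.03]
(103.8, 0, 70.3, 30, 0.4) dp [ 0.02  0.15 -0.41] rot [0.    0.001 0.004]
(94.7, 0, 86.8, 30, 0.4) dp [-0.08  0.51 -2.26] rot [0.    0.001 0.004]
(82.8, 0, 101.4, 30, 0.4) dp [ 0.14  0.97 -4.07] rot [0.    0.001 0.004]
(61.5, 0, 119.5, 35, 0.4) dp [ 0.93  1.8  -6.75] rot [ 0.    -0.086  0.004]
```

View pics/s4.png

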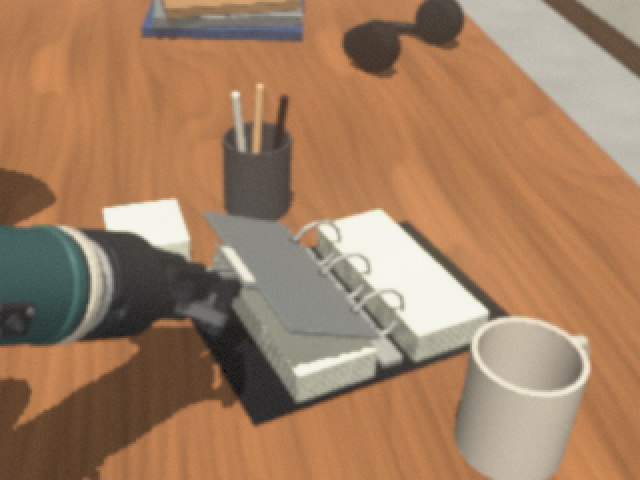

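The divider is lifting, at roughly 25–30°, and the binder has not moved. I continue along the arc.

```bash
python3 -m creep '[{"grip":0,"dp":[0,0.15,-0.6],"rotation":[0,0,0]},{"grip":0,"dp":[0,0.3,-1.3],"rotation":[0,0,0]},{"grip":0,"dp":[-0.1,0.5,-2.2],"rotation":[0,0,0]},{"grip":0,"dp":[0,0.7,-3.1],"rotation":[0,0,0]},{"grip":0,"dp":[0.15,1,-4.1],"rotation":[0,0,0]}]' >/dev/null
python3 - <<'E'
from pl import *
go(*[pt(*a) for a in [(50,30,.4),(60,35,.4),(70,38,.4),(80,41,.4),(90,45,.4)]])
p,d=bot.read_camera('side'); cv2.imwrite('pics/s5.png',p[80:320,120:440,::-1].repeat(2,0).repeat(2,1))
E
```

```text
t7.07 u(tip) 82.4 y 0.0 z 101.4 mm | pitch 30.1 yaw 0.682 | F b-frame [-0.8 -0.8  0. ] w 0.00 q [-0.76  0.18  2.39  1.37  1.07 -0.92]
(76.0, 0, 107.9, 30, 0.4) dp [ 0.18  0.24 -0.86] rot [-0.001  0.002  0.004]
(61.5, 0, 119.5, 35, 0.4) dp [ 0.76  0.81 -2.65] rot [-0.001 -0.086  0.004]
(45.1, 0, 128.1, 38, 0.4) dp [ 1.64  1.45 -4.23] rot [-0.001 -0.138  0.004]
(27.4, 0, 133.7, 41, 0.4) dp [ 2.78  2.14 -5.6 ] rot [-0.001 -0.19   0.004]
(9.2, 0, 136.2, 45, 0.4) dp [ 4.12  2.85 -6.75] rot [-0.    -0.26   0.004]
```

View pics/s5.png

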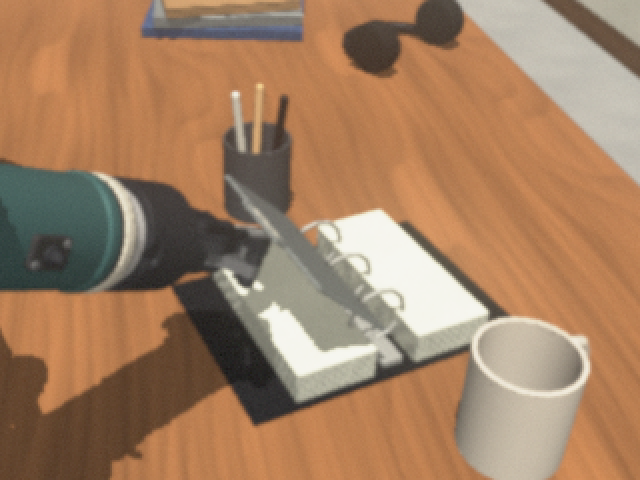

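The divider is now at about 55° and the binder is still in place.

```bash
python3 -m creep '[{"grip":0,"dp":[0.2,0.25,-0.9],"rotation":[0,0,0]},{"grip":0,"dp":[0.45,0.5,-1.8],"rotation":[0,-0.04,0]},{"grip":0,"dp":[0.8,0.8,-2.65],"rotation":[0,-0.09,0]},{"grip":0,"dp":[1.2,1.1,-3.4],"rotation":[0,-0.11,0]},{"grip":0,"dp":[1.65,1.45,-4.2],"rotation":[0,-0.14,0]}]' >/dev/null
python3 - <<'E'
from pl import *
go(*[pt(*a) for a in [(80,41,.4),(90,45,.4),(100,50,.37),(110,55,.33),(120,60,.3)]])
E
```

```text
t7.53 u(tip) 45.0 y -0.2 z 127.8 mm | pitch 38.2 yaw 0.681 | F b-frame [-0.9 -0.4 -1.4] w -0.00 q [-0.62  0.09  2.31  1.24  0.93 -0.62]
(27.4, 0, 133.7, 41, 0.4) dp [ 0.91  0.66 -1.54] rot [ 0.    -0.049  0.003]
(9.2, 0, 136.2, 45, 0.4) dp [ 2.08  1.37 -2.87] rot [ 0.    -0.119  0.003]
(-8.9, 0, 135.6, 50, 0.37) dp [ 3.45  2.06 -3.97] rot [ 0.021 -0.206  0.024]
(-26.5, 0, 131.9, 55, 0.33) dp [ 4.98  2.72 -4.8 ] rot [ 0.051 -0.293  0.051]
(-43.2, 0, 125.0, 60, 0.3) dp [ 6.66  3.36 -5.33] rot [ 0.077 -0.38   0.069]
```

```bash
python3 -m creep '[{"grip":0,"dp":[0.45,0.35,-0.8],"rotation":[0,-0.02,0]},{"grip":0,"dp":[0.9,0.65,-1.55],"rotation":[0,-0.05,0]},{"grip":0,"dp":[1.45,1,-2.25],"rotation":[0,-0.08,0]},{"grip":0,"dp":[2.1,1.4,-2.9],"rotation":[0,-0.12,0]},{"grip":0,"dp":[2.75,1.7,-3.45],"rotation":[0.01,-0.16,0.01]}]' >/dev/null
python3 - <<'E'
from pl import *
go(*[pt(*a) for a in [(105,52,.35),(110,55,.33),(120,60,.3),(130,65,.27)]])
for n in('side','top'):
    p,d=bot.read_camera(n); np.savez('%s6.npz'%n,p=p,d=d);cv2.imwrite('pics/%s6.png'%n,p[80:320,120:440,::-1].repeat(2,0).repeat(2,1))
E
```

```text
t7.95 u(tip) -0.2 y 0.1 z 136.4 mm | pitch 47.3 yaw 0.667 | F b-frame [-1.1 -0.2 -0.9] w -0.00 q [-0.47  0.08  2.2   1.03  0.8  -0.29]
(-17.9, 0, 134.1, 52, 0.35) dp [ 1.28  0.64 -1.16] rot [ 0.027 -0.081  0.027]
(-26.5, 0, 131.9, 55, 0.33) dp [ 1.99  0.95 -1.67] rot [ 0.043 -0.133  0.038]
(-43.2, 0, 125.0, 60, 0.3) dp [ 3.56  1.57 -2.46] rot [ 0.069 -0.221  0.054]
(-58.3, 0, 115.4, 65, 0.27) dp [ 5.25  2.14 -2.96] rot [ 0.097 -0.308  0.068]
```

View pics/side6.png

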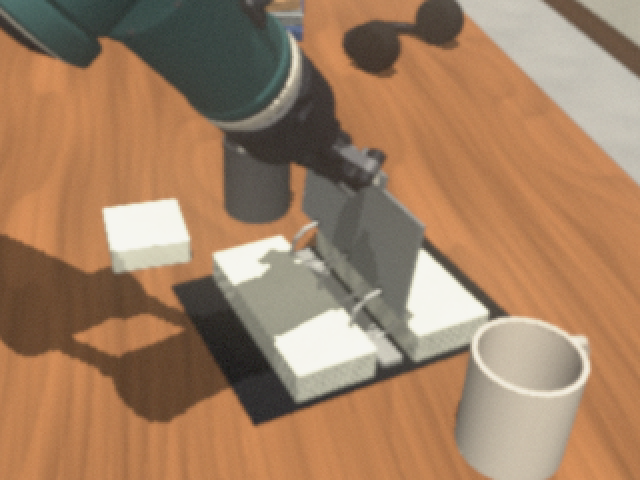

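View pics/top6.png

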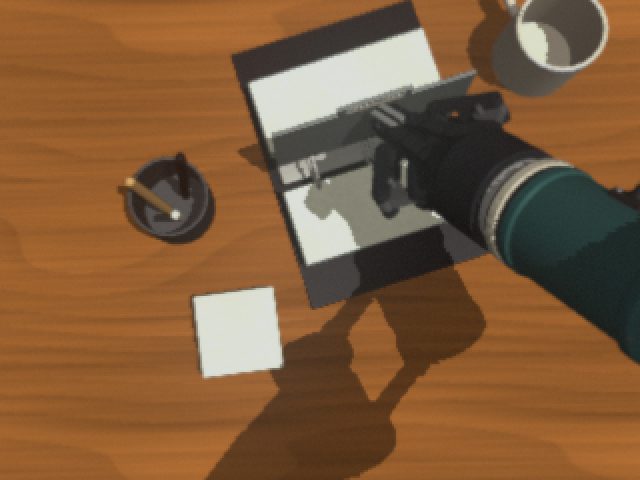

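The divider is just past upright. I keep following the arc over the rings while pitching the tool up.

```bash
python3 -m creep '[{"grip":0,"dp":[0.6,0.3,-0.6],"rotation":[0.01,-0.04,0.01]},{"grip":0,"dp":[1.3,0.65,-1.2],"rotation":[0.03,-0.08,0.03]},{"grip":0,"dp":[2,0.95,-1.7],"rotation":[0.04,-0.13,0.04]},{"grip":0,"dp":[2.8,1.25,-2.1],"rotation":[0.05,-0.18,0.05]},{"grip":0,"dp":[3.6,1.55,-2.5],"rotation":[0.07,-0.22,0.05]}]' >/dev/null
python3 - <<'E'
from pl import *
go(*[pt(*a) for a in [(130,65,.27,106),(140,70,.23,105),(150,75,.2,104),(160,79,.13,103)]])
E
```

```text
t8.47 u(tip) -42.2 y 1.2 z 124.0 mm | pitch 60.0 yaw 0.582 | F b-frame [-1.2 -0.1 -0. ] w -0.00 q [-0.29  0.14  2.06  0.64  0.7   0.25]
(-57.0, 0, 113.8, 65, 0.27) dp [ 1.57  0.53 -0.81] rot [ 0.027 -0.087  0.02 ]
(-69.1, 0, 101.3, 70, 0.23) dp [ 3.25  0.88 -1.3 ] rot [ 0.064 -0.174  0.035]
(-78.7, 0, 86.9, 75, 0.2) dp [ 4.98  1.17 -1.5 ] rot [ 0.093 -0.261  0.044]
(-85.4, 0, 71.0, 79, 0.13) dp [ 6.7   1.37 -1.36] rot [ 0.161 -0.33   0.065]
```

```bash
python3 -m creep '[{"grip":0,"dp":[0.8,0.3,-0.4],"rotation":[0.01,-0.04,0.01]},{"grip":0,"dp":[1.6,0.5,-0.8],"rotation":[0.03,-0.09,0.02]},{"grip":0,"dp":[2.4,0.7,-1.1],"rotation":[0.05,-0.13,0.03]},{"grip":0,"dp":[3.2,0.9,-1.3],"rotation":[0.06,-0.17,0.04]},{"grip":0,"dp":[4.1,1,-1.4],"rotation":[0.08,-0.22,0.04]}]' >/dev/null
python3 - <<'E'
from pl import *
go(*[pt(*a) for a in [(150,75,.2,104),(160,79,.13,103),(170,83,.1,102),(178,85,.1,102)]])
for n in('side',):
    p,d=bot.read_camera(n); cv2.imwrite('pics/%s7.png'%n,p[80:320,120:440,::-1].repeat(2,0).repeat(2,1))
E
```

```text
t8.88 u(tip) -73.4 y -0.0 z 93.9 mm | pitch 72.7 yaw 0.492 | F b-frame [ 0.4 -0.3  1. ] w -0.00 q [-0.16  0.26  1.91  0.27  0.75  0.74]
(-78.7, 0, 86.9, 75, 0.2) dp [ 0.82  0.11 -0.34] rot [ 0.012 -0.04   0.005]
(-85.4, 0, 71.0, 79, 0.13) dp [ 2.54  0.23 -0.59] rot [ 0.08  -0.11   0.022]
(-89.2, 0, 54.3, 83, 0.1) dp [ 4.26  0.32 -0.55] rot [ 0.111 -0.18   0.025]
(-91.0, 0, 40.6, 85, 0.1) dp [ 5.63  0.36 -0.35] rot [ 0.111 -0.214  0.023]
```

View pics/side7.png

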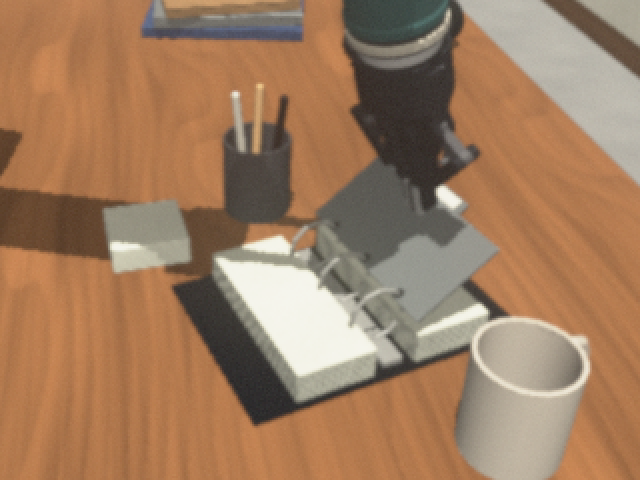

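The divider is at about 147°. Now I press it down.

```bash
python3 -m creep '[{"grip":0,"dp":[0.8,0.1,-0.3],"rotation":[0.02,-0.04,0]},{"grip":0,"dp":[1.7,0.2,-0.5],"rotation":[0.05,-0.08,0.01]},{"grip":0,"dp":[2.5,0.25,-0.6],"rotation":[0.08,-0.11,0.02]},{"grip":0,"dp":[3.4,0.3,-0.6],"rotation":[0.1,-0.15,0.02]},{"grip":0,"dp":[4.3,0.3,-0.55],"rotation":[0.11,-0.18,0.02]}]' >/dev/null
python3 - <<'E'
from pl import *
go((-89,0,46,85,.1),(-89,0,40,86,.1),(-89,0,36,86,.1))
E
```

```text
t9.35 u(tip) -89.7 y 0.1 z 54.2 mm | pitch 83.0 yaw 0.381 | F b-frame [ 0.8 -0.2  0.7] w 0.00 q [-0.09  0.4   1.78  0.08  0.86  1.05]
(-89, 0, 46, 85, 0.1) dp [ 0.81 -0.    0.12] rot [ 0.001 -0.035  0.006]
(-89, 0, 40, 86, 0.1) dp [ 1.4  -0.    0.17] rot [ 0.001 -0.053  0.006]
(-89, 0, 36, 86, 0.1) dp [1.8  0.   0.22] rot [ 0.001 -0.053  0.006]
```

```bash
python3 -m creep '[{"grip":0,"dp":[0.4,0,0.05],"rotation":[0,-0.02,0]},{"grip":0,"dp":[0.8,0,0.1],"rotation":[0,-0.04,0]},{"grip":0,"dp":[1.1,0,0.15],"rotation":[0,-0.05,0]},{"grip":0,"dp":[1.3,0,0.15],"rotation":[0,-0.05,0]},{"grip":0,"dp":[1.5,0,0.2],"rotation":[0,-0.05,0]}]' 
python3 - <<'E'
from pl import *
go((-89,0,36,86,.1))
E
```

```text
time: 9.77
tool_pos: [0.7004, -0.0187, 0.0534]
tcp_rot: [2.093, 0.408, -1.944]
wrist_force: [-0.2, 0.3, 0.9]
width: 0.003
t9.77 u(tip) -89.2 y -0.4 z 39.4 mm | pitch 85.7 yaw 0.381 | F b-frame [-0.1  0.4  0.9] w 0.00 q [-0.08  0.44  1.75  0.05  0.89  1.08]
(-89, 0, 36, 86, 0.1) dp [ 0.34 -0.04  0.04] rot [ 0.002 -0.005  0.004]
```

Now I press further in 1 mm steps and watch the force.

```bash
python3 -m creep '[{"grip":0,"dp":[0.1,0,0],"rotation":[0,0,0]},{"grip":0,"dp":[0.2,0,0],"rotation":[0,0,0]},{"grip":0,"dp":[0.2,0,0],"rotation":[0,0,0]}]' 
python3 -m creep '[{"grip":0,"dp":[0.1,0,0],"rotation":[0,0,0]},{"grip":0,"dp":[0.15,0,0],"rotation":[0,0,0]}]'
python3 -c "
from h import *;where()"
```

```text
time: 10.02
tool_pos: [0.7004, -0.0188, 0.0525]
tcp_rot: [2.093, 0.407, -1.945]
wrist_force: [-2.1, -0.4, 4.2]
width: 0.003
time: 10.18
tool_pos: [0.7006, -0.0187, 0.0522]
tcp_rot: [2.093, 0.407, -1.945]
wrist_force: [-7.2, 0.5, 13.1]
width: -0.002
t10.18 u(tip) -89.3 y -0.4 z 38.2 mm | pitch 85.8 yaw 0.381 | F b-frame [-6.8  2.5 13.1] w -0.00 q [-0.08  0.44  1.75  0.05  0.89  1.08]
```

The tips meet a firm stop at z = 38.2 mm, which is the expected top of the flat board (38 mm). I retract straight up.

```bash
python3 -m creep '[{"grip":0,"dp":[-0.3,0,0],"rotation":[0,0,0]},{"grip":0,"dp":[-1,0,0],"rotation":[0,0,0]},{"grip":0,"dp":[-4,0,0],"rotation":[0,0,0]},{"grip":0,"dp":[-8,0,0],"rotation":[0,0,0]},{"grip":0,"dp":[-12,0,0],"rotation":[0,0,0]}]' 
python3 - <<'E'
from pl import *
go((150,0,250,80,.1))
for n in('side','top'):
    p,d=bot.read_camera(n); np.savez('%s8.npz'%n,p=p,d=d);cv2.imwrite('pics/%s8.png'%n,p[80:320,120:440,::-1].repeat(2,0).repeat(2,1))
E
```

```text
time: 10.6
tool_pos: [0.6912, -0.0221, 0.1692]
tcp_rot: [2.09, 0.408, -1.948]
wrist_force: [1.3, -0.3, -1.0]
width: 0.004
t10.60 u(tip) -79.3 y -1.1 z 155.2 mm | pitch 85.9 yaw 0.381 | F b-frame [ 1.1 -0.6 -1. ] w 0.00 q [-0.09  0.31  1.69  0.04  1.08  1.09]
(150, 0, 250, 80, 0.1) dp [-11.06  -2.5   22.22] rot [0.001 0.103 0.005]
```

View pics/side8.png

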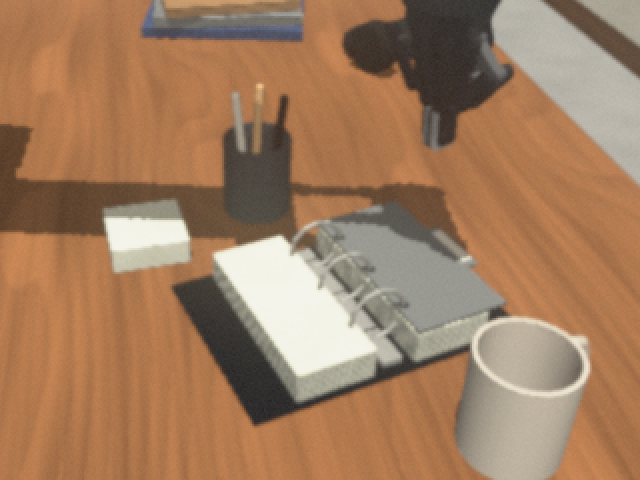

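The divider lies on the far pages. I back the arm out of the top view and check with depth.

```bash
python3 -m creep '[{"grip":0,"dp":[-4,0,0],"rotation":[0,0,0]},{"grip":0,"dp":[-8,0,2],"rotation":[0,0,0]},{"grip":0,"dp":[-10,0,6],"rotation":[0,0,0]},{"grip":0,"dp":[-10,0,10],"rotation":[0,0,0]},{"grip":0,"dp":[-10,0,14],"rotation":[0,0,0]}]' >/dev/null
python3 -m creep '[{"grip":0,"dp":[0,0,4],"rotation":[0,0,0]},{"grip":0,"dp":[0,0,8],"rotation":[0,0,0]},{"grip":0,"dp":[0,0,11],"rotation":[0,0,0]},{"grip":0,"dp":[0,0,11],"rotation":[0,0,0]},{"grip":0,"dp":[0,0,11],"rotation":[0,0,0]}]' >/dev/null
python3 - <<'E'
from h import *
where()
p,d=bot.read_camera('top');cv2.imwrite('pics/top9.png',p[...,::-1]);C=cal('top');P=cloud(d,C)
hsv=cv2.cvtColor(p,cv2.COLOR_RGB2HSV)
rel=P-RC;X=rel@BX;Y=rel@BY;zz=P[...,2]
b=(d>0)&(X>.035)&(X<.105)&(abs(Y)<.08)
A=np.c_[X[b],Y[b],np.ones(b.sum())];k=np.linalg.lstsq(A,zz[b],rcond=None)[0];print('board slope x,y',k,'z at 0.1',k@[.1,0,1],b.sum())
b=(d>0)&(X>.112)&(X<.12)&(abs(Y)<.025);print('tab z',np.median(zz[b]))
m=((hsv[...,1]<110)|(hsv[...,2]<45)).astype(np.uint8);m=cv2.morphologyEx(m,cv2.MORPH_OPEN,np.ones((3,3)))
n,l,st,c=cv2.connectedComponentsWithStats(m)
for i in range(1,n):
    if st[i,4]>200: print(i,st[i],np.round(c[i],1))
for x in [(237,106),(327,82),(368,206),(277,231)]: pass
E
```

```text
t11.53 u(tip) 174.1 y -28.0 z 237.2 mm | pitch 85.7 yaw 0.379 | F b-frame [-0.6 -0.9  1.2] w -0.00 q [-0.34 -0.18  2.05  0.06  1.21  0.83]
board slope x,y [ 0.00135941 -0.00019277  0.03860314] z at 0.1 0.03873908074785634 2997
tab z 0.0387327259452733
1 [  0   0  15  31 343] [ 5.6 15.1]
2 [   0   57   57   36 1247] [31.9 75.3]
3 [ 366   65   58   63 2553] [393.3  97.6]
4 [  237    81   132   153 12845] [301.9 156.5]
5 [ 184  159   43   42 1278] [206.2 179.8]
6 [  351   164   161   220 15590] [455.5 255.7]
7 [ 216  223   46   46 1769] [238.5 245.6]
```

View pics/top9.png

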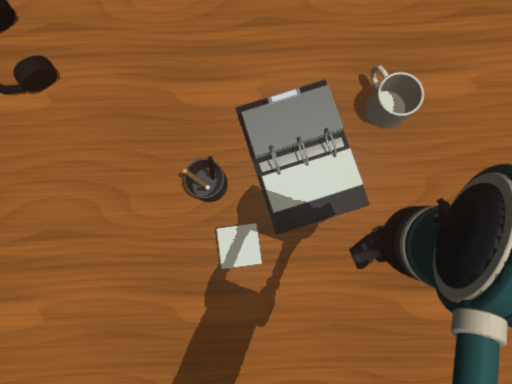

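The divider is flat: slope 0.001, z = 38.7 mm, tab on the far side at about (285,96). The binder's bounding box, and those of the mug, pen pot and note block, are unchanged. The robot is clear, so I hand in.

```bash
python3 -c "
from workcell import bot;print(bot.finish_job())"
```

```text
the job is handed in; nothing more can be done
None
```

The divider is turned over and lies flat on the far pages. I handed the job in at about 11.6 s with the arm well clear. With the fingers shut, I pushed up from under the tab, carried the divider over the rings in an arc, pressed it down and withdrew upward.

**Last checks:**
- **Flatness:** the depth image gives a board slope of 0.001 rad. Board and tab tops are at z = 38.7 mm against 38 mm expected.
- **Nothing else moved:** in the top view, the mug, pen pot, note block and binder outlines are where they were at the start, to within a pixel.
- **Forces:** the pushing readings I took stayed at about 2 N or less. The final press reached about 13 N down, with about 7 N sideways.

**What went wrong on the way:** the last joint, then the elbow, hit their range limits while I set up the approach. I turned the tool half round and came in at an angle. Nothing was touched during that, and no check disagreed at the end.

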